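Press for the empty cell of a heel crate and load it

TASK

At this shoe finishing bench, stand the tall block heel in the empty cell of the two-cell parts crate. You cannot see which cell is empty: before you fetch the heel, press down on the metal covers (one of them hardly gives because there is stock below it, the other sinks to the bottom of its cell and stays there). Then take the tall block heel from the bench, set it upright on the sunken cover inside that cell, and let go.

Things in the scene. Friction and masses are not known exactly. Their poses are not given: they have to be found in the camera images.
- crate: Fixed plywood crate, 102 (x) by 196 (y) by 52 mm high, walls and divider 8 mm. Origin: centre of its underside, on the bench; z up. Two square cells of 86 mm: cell a centred at its y = +47 mm, cell b at y = -47 mm. In each an 81 mm square, 6 mm thick aluminium cover slides only straight down; its top starts 4 to 7 mm below the rim. One cell, at random, holds hidden stock.
- cover_a (a joint): How far cell a's cover (crate's +y side) is pushed down, m: 0 = up, its top 48 mm above the bench; 0.033 = bottom of an empty cell, its top 15 mm above the bench, 37 mm below the rim. Starts at 0 to 0.003. Friction about 2 N: 3 to 7 N at its middle moves it, and it stays where left. Over stock it stops hard at about 0.006.
- cover_b (a joint): The same for the cover of cell b (crate's -y side).
- tall_heel_center (a point): Centre of the tall block heel: brown stacked wood, black rubber foot, 0.12 kg, standing loose on the bench to the right (-y) of the crate. 75 mm tall (z; this point 37.5 mm up), 46 mm wide between flat sides (y, the good grasp), 53 mm long (x, -27 to +26). In the sunken cell it stands 38 mm above the rim: hold its upper third. A 38 mm tall heel further right is not wanted.
Things that resemble listed ones, but are neither listed nor needed, are in the scene too. What is shaped like the part that bears tall_heel_center but turquoise or yellow is not meant. There is more than one size of the crate; the one meant has the size given above.

How it is judged:
By the outcome, as a careful person would: the job done as asked, in the order asked, and still so for the second after the job is handed in, with the robot touching nothing.
It also fails if it takes over 54 s, if anything falls off the work surface, if the arm or the gripper's body presses on something with over 40 N, if the wrist force passes 120 N, or if a joint passes its speed limit or range.

ROBOT

A 6-joint arm with a two-finger parallel gripper is mounted at the origin on the work surface. World frame = base frame: x ahead of the robot, y to its left, z up, the work surface at z = 0. Lengths are in m, angles in rad, forces in N, time in s.
With the tool pointing down it reaches from about 0.3 to 0.875 m from the base axis. Payload 6.4 kg.
Tool frame: the origin (TCP) lies on the front face of the gripper's body, between the roots of the fingers; the fingertips stand 73 mm ahead of it and the grasp point (between the pads) lies ctrl.pinch_z ahead of it (ctrl.pinch_z is the distance from the TCP to the grasp point, in m); z points along the fingers, x is the direction in which the jaws open and shut, and the axes are right-handed (so a half turn about z gives the same grasp; the last joint's range is limited). The gripper opens to 85 mm and grips with 20 to 120 N. Pads are 22 mm wide; open, the fingers measure 114 mm over their backs; the gripper's body (76 mm by 85 mm) begins 54 mm behind the grasp point. The pads swing forward as they close: fully open they stand 13 mm farther back than shut.
Start: joints at [-1.379, 0.181, 1.607, -0, 1.354, -0.206], TCP at [0.223, -0.53, 0.304] pointing down, gripper open.
Joint ranges: [-2.99, 2.99], [-0.89, 2.07], [0.3, 2.58], [-1.14, 4.28], [0, 2.63], [-3.12, 3.12]. Speed limits (rad/s): [2.57, 2.57, 3.01, 3.14, 3.14, 3.14].

INTERFACE

Orientations are given as a unit quaternion [w, x, y, z].
In Python, from bench import ctrl gives the robot as it stands.
- The arm moves only by the tool move_arm, never from a script. Its argument "rows" is text: rows parted by semicolons, each of 7 numbers parted by spaces: the shift along the tool's x, y, z in cm, then the turn, a rotation vector about the tool's x, y, z in degrees, then the opening, from 0 (shut) to 1 (fully open). In form: x y z rx ry rz grip; .... A call has 1 to 20 rows; each row shifts and turns the commanded pose from where the row before left it, along the tool's axes as they then stand; what a row does not reach is not made up. A row lasts 1/10 s, in which the tool goes at most 50 mm and 8.59 degrees, less where a joint would pass 70% of its speed; a pose out of reach is approached as far as the arm can. A call with a gripper value outside its range is refused whole. The fingers move at their own pace and stop on an object; the grip force is fixed at half the most. Time passes only in rows, so rows that do not move let the fingers close. It gives the time, the measured TCP pose, the force and the opening at its end, in the units of the state.
- ctrl.get_obs(): the state, without advancing time (a new reading comes with each control period).
- ctrl.camera(name): name is "side" or "top"; returns a dict with "color" (480x640x3 uint8, blue, green, red), "fx", "fy", "cx", "cy" (pixels), "rvec" (rotation vector, rad) and "tvec" (3), from world to camera coordinates, as OpenCV has them. Camera axes: x right, y down, z forward; pixel columns grow to the right and rows downward; lengths in m; the calibration is good to about 2 mm. A picture is of the moment at which its call begins. There is no depth.
- ctrl.hand_in(): hands the job in, once; it reports no verdict.
Trained networks look in the newest picture that a camera, given by its name, has taken for a name from the list of things; names that differ only in an ending like _2 or _b are one class to them, and where a whole thing is asked for, a point or a joint stands for the part that bears it (a point fixed in the world has none). Each returns a list of dicts, best first, with "confidence" (0 to 1); they miss things now and then, are a little off and sometimes report something else, mostly with a low value. They report only what shows in the picture. A call takes as long as a camera call. They do not tell look-alikes from the thing itself.
- ctrl.look_for(camera, query): "bbox" ([left, top, right, bottom] in pixels, round what is visible of it).
- ctrl.trace(camera, query): "region" (480x640 bool, what is visible of it) and "bbox" ([left, top, right, bottom] in pixels, round what is visible of it).
The state is a dict: "time_s": time; "q": joint angles; "dq": joint speeds; "joint_efforts": joint torques, N m; "eef_pos": TCP position; "eef_rot": TCP orientation; "wrist_force": force on the tool from outside, world axes, zero at the start; "torque": the same for the moment, N m; "opening": opening from 0.0 (shut) to 1.0 (fully open).
Only numpy, scipy, OpenCV 4.12 (cv2) and the standard library are available. Lean on these libraries where they do the work, as an engineer would, in place of code of your own. Each camera call takes 0.05 s, during which the arm holds its last target.

## Working session

There is one attempt and no reset: what is moved stays moved. The work goes in short steps, Python scripts to look and compute and a tool call to move; the robot and the scene stay as the last step left them, time stands still between calls to the robot, and variables do not carry over. Pictures are saved under pics/ and viewed, and the job is handed in when it is done.

Besides the shell and the picture viewer there is one more tool, called in YAML: its name, and indented under it one key for each argument. move_arm: Moves the arm, as the interface text tells. Its arguments: {"type":"object","properties":{"rows":{"type":"string"}},"required":["rows"]}

```bash
mkdir -p pics; ls; python3 - <<'E'
from bench import ctrl
import cv2
print(ctrl.get_obs(), ctrl.pinch_z)
for n in ("top","side"):
    c=ctrl.camera(n); cv2.imwrite(f"pics/{n}0.png",c["color"])
    print(n,{k:v for k,v in c.items() if k!="color"})
    for q in ("crate","cover_a","tall_heel_center"):
        print(q,[(d["bbox"],round(d["confidence"],2)) for d in ctrl.look_for(n,q)])
E
```

```text
pics
{'time_s': 0.0, 'q': array([-1.37928253e+00,  1.81558329e-01,  1.60803356e+00, -1.37998633e-05,
        1.35378902e+00, -2.06310093e-01]), 'dq': array([-0.00046928, -0.00017589,  0.00096686,  0.00069881,  0.00049899,
       -0.00150881]), 'joint_efforts': array([-8.37608059e-05, -4.44877267e+01, -3.51339054e+01, -3.59771011e-04,
        8.98838363e-03,  1.20761786e-05]), 'eef_pos': array([ 0.2226852 , -0.52965452,  0.30296197]), 'eef_rot': array([-6.32177134e-04,  8.32890969e-01, -5.53436386e-01, -6.32349303e-04]), 'wrist_force': array([-0.46830548, -0.25327906,  0.02579861]), 'torque': array([-0.04324352,  0.02069047,  0.0536736 ]), 'opening': 1.0007760312887688} 0.0539
top {'fx': 453.1846247136778, 'fy': 453.1846247136778, 'cx': 322.0946029395509, 'cy': 244.3271704162601, 'rvec': array([ 2.20058454, -2.23959134,  0.01903588]), 'tvec': array([-0.00543885,  0.48446076,  0.84352368])}
crate [([212.4, 157.2, 335.1, 241.5], 0.8), ([100.5, 201.3, 194.8, 278.2], 0.79), ([206.3, 281.3, 292.7, 332.6], 0.76), ([271.3, 167.5, 329.0, 218.7], 0.48)]
cover_a [([105.6, 227.9, 151.8, 272.5], 
[... 290 characters left out ...]
ide {'fx': 434.5808391958667, 'fy': 434.5808391958667, 'cx': 319.8546979185988, 'cy': 236.715280629205, 'rvec': array([ 0.10003942, -2.68870394,  1.52517202]), 'tvec': array([0.48915412, 0.09137477, 0.79848263])}
crate [([254.7, 348.7, 351.9, 471.6], 0.98), ([362.0, 279.0, 421.2, 357.6], 0.86), ([245.7, 244.8, 315.3, 344.1], 0.85)]
cover_a [([252.8, 279.6, 301.3, 314.3], 0.91), ([271.5, 392.1, 336.5, 444.8], 0.8), ([261.9, 357.5, 313.6, 398.0], 0.76), ([373.5, 309.7, 413.2, 335.2], 0.65), ([250.9, 251.0, 295.3, 278.7], 0.58), ([363.5, 281.9, 405.4, 305.3], 0.56)]
tall_heel_center [([257.3, 170.7, 281.7, 208.4], 0.77), ([246.7, 243.6, 313.2, 340.8], 0.6), ([294.0, 179.4, 317.9, 216.3], 0.57)]
```

View pics/top0.png

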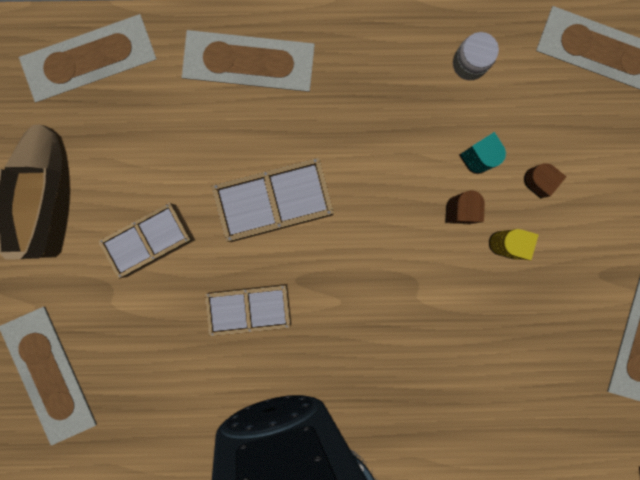

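View pics/side0.png

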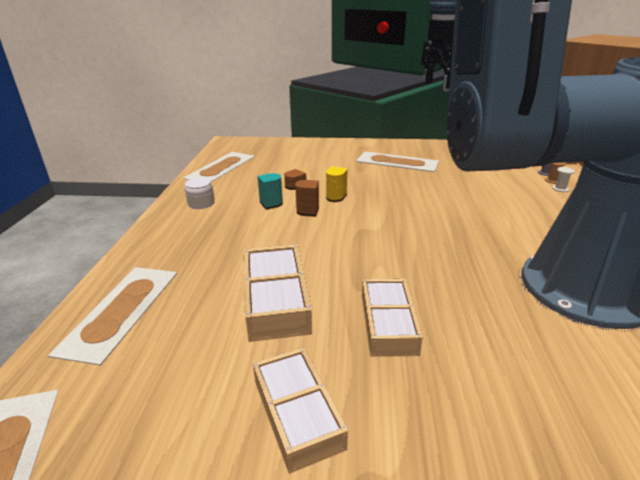

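```bash
cat > h.py <<'E'
import numpy as np,cv2
def cam(c):
    R,_=cv2.Rodrigues(c["rvec"]); K=np.array([[c["fx"],0,c["cx"]],[0,c["fy"],c["cy"]],[0,0,1]]); return K,R,np.array(c["tvec"])
def back(c,uv,z):
    K,R,t=cam(c); o=-R.T@t
    d=R.T@np.linalg.solve(K,[uv[0],uv[1],1]); return o+d*(z-o[2])/d[2]
def proj(c,P):
    K,R,t=cam(c); p=(K@(R@np.atleast_2d(P).T+t[:,None])).T; return p[:,:2]/p[:,2:]
E
python3 - <<'E'
from h import *
from bench import ctrl
c=ctrl.camera("top")
K,R,t=cam(c);print("camera at",-R.T@t)
for q,z in (("cover_a",.047),("crate",.05),("tall_heel_center",.075)):
    for i,d in enumerate(ctrl.trace("top",q)):
        m=d["region"].astype(np.uint8)
        cs,_=cv2.findContours(m,cv2.RETR_EXTERNAL,cv2.CHAIN_APPROX_NONE)
        k=max(cs,key=cv2.contourArea)
        pts=np.array([back(c,p[0],z)[:2] for p in k],np.float32)
        r=cv2.minAreaRect(pts); print(q,np.round(d["bbox"]),round(d["confidence"],2),np.round(r[0],4),np.round(r[1],4),round(r[2],1))
im=c["color"][120:350,90:560]
cv2.imwrite("pics/z1.png",cv2.resize(im[20:150,120:250],None,fx=4.5,fy=4.5,interpolation=cv2.INTER_CUBIC))
cv2.imwrite("pics/z2.png",cv2.resize(im[0:150,340:470],None,fx=4,fy=4,interpolation=cv2.INTER_CUBIC))
E
```

```text
camera at [ 0.47605456 -0.00766189  0.84827906]
cover_a [213. 295. 248. 334.] 0.9 [0.3671 0.1536] [0.0591 0.0596] 5.0
cover_a [137. 206. 187. 254.] 0.86 [0.512 0.269] [0.0595 0.0608] 26.8
cover_a [104. 228. 153. 273.] 0.85 [0.4805 0.3294] [0.0596 0.0593] 27.9
cover_a [273. 167. 330. 220.] 0.78 [0.5754 0.027 ] [0.0808 0.0817] 13.5
cover_a [219. 179. 274. 233.] 0.7 [0.5535 0.1171] [0.0828 0.0835] 13.1
cover_a [249. 290. 288. 330.] 0.62 [0.3732 0.0853] [0.0594 0.0592] 5.3
crate [213. 158. 333. 243.] 0.9 [0.5631 0.072 ] [0.1053 0.197 ] 13.8
crate [208. 282. 291. 334.] 0.86 [0.3714 0.1188] [0.0792 0.1466] 5.3
crate [ 98. 201. 196. 279.] 0.68 [0.4961 0.2943] [0.0815 0.1525] 27.7
tall_heel_center [447. 188. 487. 223.] 0.86 [ 0.5432 -0.2583] [0.067  0.0548] 89.0
tall_heel_center [457. 134. 504. 175.] 0.65 [ 0.631  -0.2946] [0.0509 0.073 ] 30.9
```

View pics/z1.png

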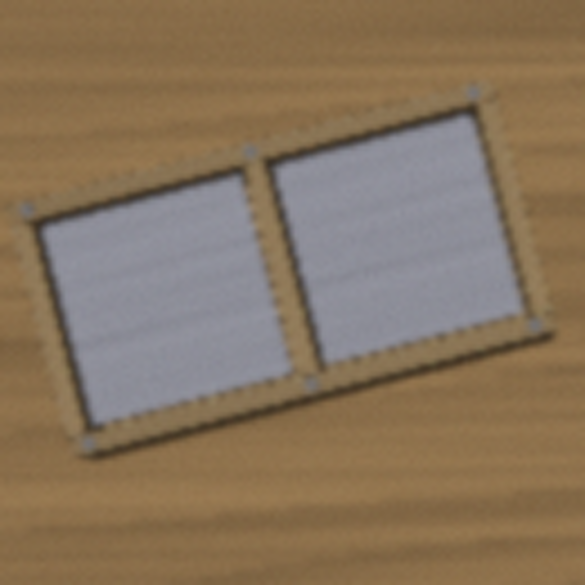

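View pics/z2.png

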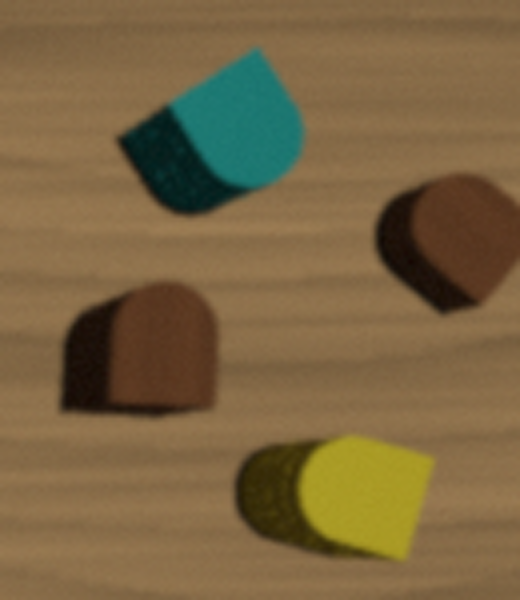

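move_arm:
  rows: "0 0 0 0 0 7.6 0;0 0 0 0 0 7.6 0;0 0 0 0 0 7.6 0;-3.27 -2.07 0 0 0 0 0;-3.27 -2.07 0 0 0 0 0;-3.27 -2.07 0 0 0 0 0;-3.27 -2.07 0 0 0 0 0;-3.27 -2.07 0 0 0 0 0;-3.27 -2.07 0 0 0 0 0;-3.27 -2.07 0 0 0 0 0;-3.27 -2.07 0 0 0 0 0;-3.27 -2.07 0 0 0 0 0;-3.27 -2.07 0 0 0 0 0;-3.27 -2.07 0 0 0 0 0;-3.27 -2.07 0 0 0 0 0;-3.27 -2.07 0 0 0 0 0;-3.27 -2.07 0 0 0 0 0;-3.27 -2.07 0 0 0 0 0;-3.27 -2.07 0 0 0 0 0;-3.27 -2.07 0 0 0 0 0"

```text
time_s: 2.6
eef_pos: [0.5754, 0.0273, 0.304]
eef_rot: [-0.0, 0.707, -0.707, 0.0]
wrist_force: [-0.2, -0.2, 0.6]
opening: -0.002
```

```bash
python3 - <<'E'
from h import *
from bench import ctrl
c={"color":cv2.imread("pics/top0.png"),'fx': 453.1846247136778, 'fy': 453.1846247136778, 'cx': 322.0946029395509, 'cy': 244.3271704162601, 'rvec': np.array([ 2.20058454, -2.23959134,  0.01903588]), 'tvec': np.array([-0.00543885,  0.48446076,  0.84352368])}
s=ctrl.get_obs()
for k in ("time_s","eef_pos","eef_rot","wrist_force","opening"): print(k,np.round(s[k],4))
# heel top face: brighter brown
im=c["color"].astype(int); sub=im[185:230,440:495]
b,g,r=sub[...,0],sub[...,1],sub[...,2]
m=((r>75)&(r<125)&(g<65)&(b<50)).astype(np.uint8)
print(sub[20,25],sub[20,5],sub[2,2])
m=cv2.morphologyEx(m,cv2.MORPH_OPEN,np.ones((3,3)))
cs,_=cv2.findContours(m,cv2.RETR_EXTERNAL,cv2.CHAIN_APPROX_NONE);k=max(cs,key=cv2.contourArea)
pts=np.array([back(c,p[0]+[440,185],.075)[:2] for p in k],np.float32)
print(cv2.boundingRect(k),cv2.minAreaRect(pts))
print("crate corners proj",)
yaw=np.radians(13.7);C=np.array([.5642,.0722])
P=[]
for x in(-.051,.051):
    for y in (-.098,.098): P.append([C[0]+x*np.cos(yaw)-y*np.sin(yaw),C[1]+x*np.sin(yaw)+y*np.cos(yaw),.052])
p=proj(c,P);print(p)
v=im.astype(np.uint8)[150:250,200:345].copy();v=cv2.resize(v,None,fx=5,fy=5)
for q in p: cv2.circle(v,tuple(int(a) for a in (q-[200,150]+.5)*5),4,(0,0,255),1)
cv2.imwrite("pics/z3.png",v)
E
```

```text
time_s 2.6
eef_pos [0.5754 0.0273 0.304 ]
eef_rot [-1.000e-04  7.071e-01 -7.071e-01  2.000e-04]
wrist_force [-0.2402 -0.1563  0.6491]
opening -0.0017
[35 57 91] [ 54  80 100] [ 77 112 142]
(18, 6, 26, 31) ((0.5452834367752075, -0.2692462205886841), (0.04321419820189476, 0.050677139312028885), 85.44664001464844)
crate corners proj
[[333.78174777 213.38437873]
 [225.76636798 241.6654029 ]
 [319.05947066 157.37560141]
 [211.11611734 185.49732899]]
```

View pics/z3.png

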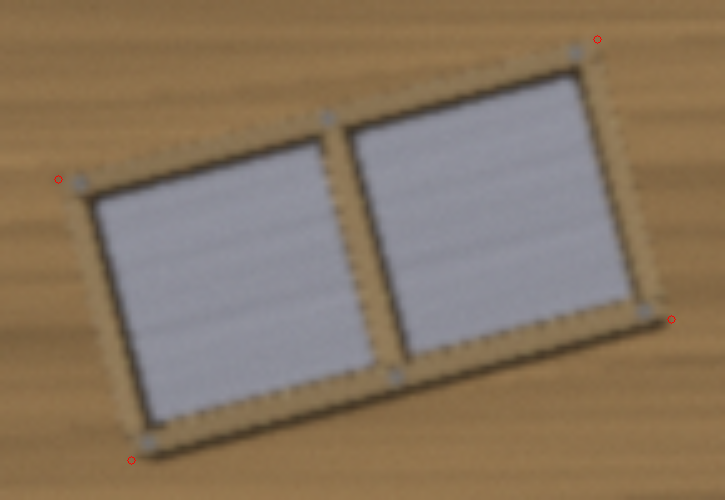

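move_arm:
  rows: "0 0 3.4 0 0 0 0;0 0 3.4 0 0 0 0;0 0 3.4 0 0 0 0;0 0 3.4 0 0 0 0;0 0 3.4 0 0 0 0;0 0 0.4 0 0 0 0;0 0 0.4 0 0 0 0;0 0 0.4 0 0 0 0;0 0 0.4 0 0 0 0;0 0 0.2 0 0 0 0;0 0 0 0 0 0 0"

```text
time_s: 3.7
eef_pos: [0.5756, 0.0256, 0.1169]
eef_rot: [0.001, -0.707, 0.707, -0.001]
wrist_force: [1.2, -0.4, 1.5]
opening: -0.001
```

move_arm:
  rows: "0 0 0.2 0 0 0 0;0 0 0.2 0 0 0 0;0 0 0 0 0 0 0"

```text
time_s: 4.0
eef_pos: [0.5747, 0.0257, 0.1118]
eef_rot: [-0.0, -0.707, 0.707, 0.0]
wrist_force: [1.2, -0.2, 0.8]
opening: 0.001
```

move_arm:
  rows: "0 0 0.2 0 0 0 0;0 0 0.2 0 0 0 0;0 0 0.1 0 0 0 0"

```text
time_s: 4.3
eef_pos: [0.5746, 0.0258, 0.1066]
eef_rot: [-0.0, -0.707, 0.707, 0.0]
wrist_force: [0.8, -0.6, 1.1]
opening: -0.0
```

move_arm:
  rows: "0 0 0.3 0 0 0 0;0 0 0.3 0 0 0 0;0 0 0.3 0 0 0 0;0 0 0.3 0 0 0 0;0 0 0.2 0 0 0 0;0 0 0 0 0 0 0"

```text
time_s: 4.9
eef_pos: [0.5743, 0.0258, 0.0923]
eef_rot: [-0.0, -0.707, 0.707, 0.001]
wrist_force: [-0.5, -1.3, 0.6]
opening: 0.005
```

```bash
python3 - <<'E'
from h import *
from bench import ctrl
a=ctrl.camera("top")["color"][140:270,190:360]; b=ctrl.camera("side")["color"][230:360,220:390]
cv2.imwrite("pics/p1.png",cv2.resize(np.vstack([a,b]),None,fx=2.2,fy=2.2,interpolation=cv2.INTER_CUBIC))
E
```

```text
(no output)
```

View pics/p1.png

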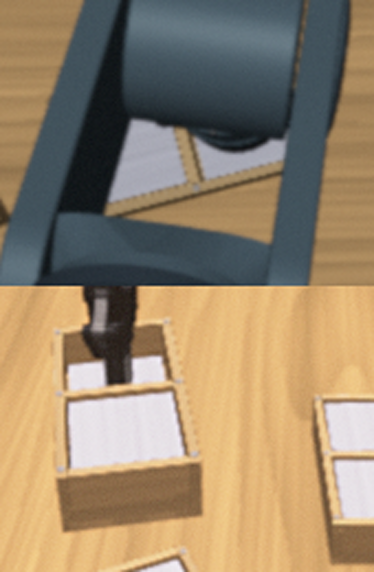

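The side picture (far cell, around crop pixel 110,370) shows cell b's cover sinking under the finger. I'll push it to the bottom.

move_arm:
  rows: "0 0 0.2 0 0 0 0;0 0 0.2 0 0 0 0;0 0 0.1 0 0 0 0;0 0 0 0 0 0 0"

```text
time_s: 5.4
eef_pos: [0.5747, 0.0258, 0.0877]
eef_rot: [-0.0, -0.707, 0.707, 0.0]
wrist_force: [-0.1, -0.2, 0.5]
opening: -0.001
```

move_arm:
  rows: "0 0 0.1 0 0 0 0;0 0 0.1 0 0 0 0;0 0 0.1 0 0 0 0;0 0 0 0 0 0 0"

```text
time_s: 5.8
eef_pos: [0.5749, 0.0257, 0.0874]
eef_rot: [0.0, 0.707, -0.707, -0.0]
wrist_force: [-10.6, 0.0, 24.3]
opening: 0.001
```

move_arm:
  rows: "0 0 -3.5 0 0 0 0;0 0 -3.5 0 0 0 0;-3.1 0.7 0 0 0 0 0;-3 0.7 0 0 0 0 0;-3 0.8 0 0 0 0 0;0 0 1.5 0 0 0 0;0 0 1.5 0 0 0 0;0 0 0.3 0 0 0 0;0 0 0.3 0 0 0 0;0 0 0.2 0 0 0 0;0 0 0.2 0 0 0 0;0 0 0 0 0 0 0"

```text
time_s: 7.0
eef_pos: [0.5531, 0.1163, 0.1149]
eef_rot: [0.0, -0.707, 0.707, -0.0]
wrist_force: [0.3, 0.3, 0.1]
opening: -0.002
```

move_arm:
  rows: "0 0 0.1 0 0 0 0;0 0 0.1 0 0 0 0;0 0 0.1 0 0 0 0;0 0 0 0 0 0 0"

```text
time_s: 7.4
eef_pos: [0.5533, 0.1165, 0.1146]
eef_rot: [0.0, 0.707, -0.707, 0.0]
wrist_force: [-8.9, -1.5, 21.2]
opening: -0.002
```

```bash
python3 - <<'E'
from h import *
c={"color":cv2.imread("pics/top0.png"),'fx': 453.1846247136778, 'fy': 453.1846247136778, 'cx': 322.0946029395509, 'cy': 244.3271704162601, 'rvec': np.array([ 2.20058454, -2.23959134,  0.01903588]), 'tvec': np.array([-0.00543885,  0.48446076,  0.84352368])}
im=c["color"][182:232,438:498]
S=8; up=cv2.resize(im,None,fx=S,fy=S,interpolation=cv2.INTER_CUBIC).astype(int)
r,g=up[...,2],up[...,1]
for lo in (60,68,75):
    m=((r>lo)&(g<72)).astype(np.uint8); m=cv2.morphologyEx(m,cv2.MORPH_OPEN,np.ones((25,25)))
    cs,_=cv2.findContours(m,cv2.RETR_EXTERNAL,cv2.CHAIN_APPROX_NONE);k=max(cs,key=cv2.contourArea)
    f=lambda p:(p+.5)/S-.5+[438,182]
    pts=np.array([back(c,f(p[0]),.075)[:2] for p in k],np.float32)
    print(lo,cv2.minAreaRect(pts))
    # side edges, in lower (flat) half: x<0.545
    for x0 in (.527,.535,.543,.55):
        s=pts[abs(pts[:,0]-x0)<.0015]; print(x0,s[:,1].min(),s[:,1].max())
v=up.astype(np.uint8).copy();cv2.drawContours(v,[k],-1,(0,255,0),1);cv2.imwrite("pics/z4.png",v)
c2=cv2.imread("pics/side0.png")[160:225,240:360];cv2.imwrite("pics/z5.png",cv2.resize(c2,None,fx=6,fy=6,interpolation=cv2.INTER_CUBIC))
E
```

```text
60 ((0.5444685220718384, -0.26892876625061035), (0.045330457389354706, 0.05428289249539375), 85.20720672607422)
0.527 -0.29024664 -0.24535534
0.535 -0.2908431 -0.2455225
0.543 -0.2910151 -0.24632843
0.55 -0.29137453 -0.24668811
68 ((0.5448791980743408, -0.2692682445049286), (0.04468359425663948, 0.053402066230773926), 85.29633331298828)
0.527 -0.29024664 -0.245784
0.535 -0.2908431 -0.24616557
0.543 -0.2910151 -0.24697158
0.55 -0.29137453 -0.24733132
75 ((0.5454161167144775, -0.26973894238471985), (0.04414702206850052, 0.05228074640035629), 84.7311782836914)
0.527 -0.29024664 -0.24664135
0.535 -0.2908431 -0.24680865
0.543 -0.2910151 -0.24740034
0.55 -0.29137453 -0.24797453
```

View pics/z4.png

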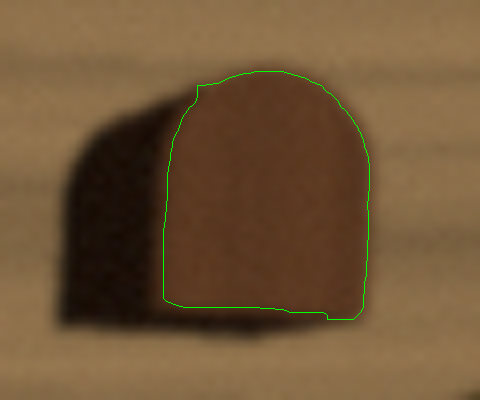

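View pics/z5.png

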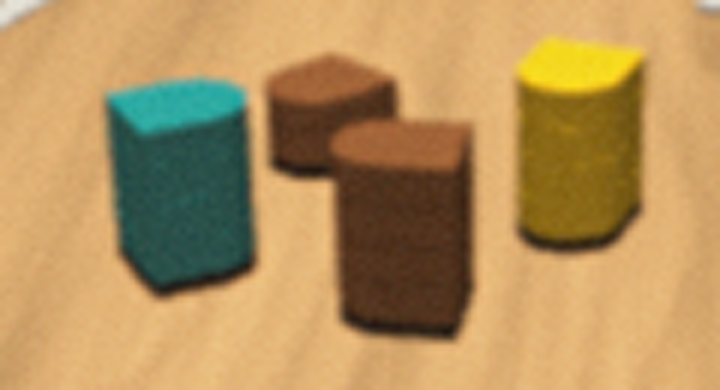

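move_arm:
  rows: "0 0 -3 0 0 0 0;0 0 -4.5 0 0 0 0;0 0 -4.5 0 0 0 1;3.5 0.08 0 0 0 0 1;3.5 0.08 0 0 0 0 1;3.5 0.08 0 0 0 0 1;3.5 0.08 0 0 0 0 1;3.5 0.08 0 0 0 0 1;3.5 0.08 0 0 0 0 1;3.5 0.08 0 0 0 0 1;3.5 0.08 0 0 0 0 1;3.5 0.08 0 0 0 0 1;3.5 0.08 0 0 0 0 1;3.5 0.08 0 0 0 0 1;0 0 0 0 0 3.7 1;0 0 0 0 0 0 1;0 0 0 0 0 0 1"

```text
time_s: 9.1
eef_pos: [0.5438, -0.268, 0.2318]
eef_rot: [0.0, -0.684, 0.729, 0.0]
wrist_force: [0.8, 0.0, -0.5]
opening: 1.002
```

```bash
python3 - <<'E'
from h import *
from bench import ctrl
print(ctrl.get_obs()["eef_pos"])
a=ctrl.camera("top")["color"][140:270,190:360]; b=ctrl.camera("side")["color"][130:360,200:400]
cv2.imwrite("pics/p2a.png",cv2.resize(a,None,fx=3,fy=3,interpolation=cv2.INTER_CUBIC))
cv2.imwrite("pics/p2.png",cv2.resize(b,None,fx=2.6,fy=2.6,interpolation=cv2.INTER_CUBIC))
E
```

```text
[ 0.54383032 -0.26796345  0.23179844]
```

View pics/p2.png

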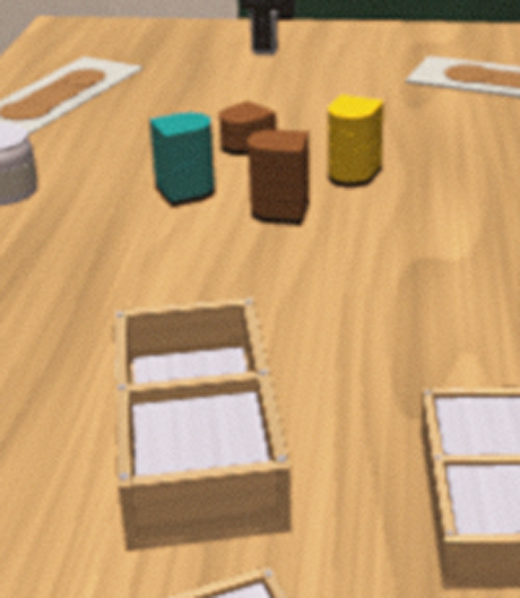

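View pics/p2a.png

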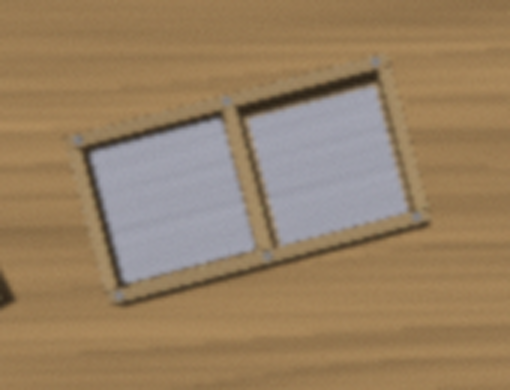

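move_arm:
  rows: "0.08 -0.12 3 0 0 0 1;0 0 3 0 0 0 1;0 0 3 0 0 0 1;0 0 1.7 0 0 0 1;0 0 1 0 0 0 1;0 0 0 0 0 0 1"

```text
time_s: 9.8
eef_pos: [0.5446, -0.2681, 0.1136]
eef_rot: [-0.0, -0.684, 0.729, 0.001]
wrist_force: [0.4, -0.6, 0.6]
opening: 0.996
```

```bash
python3 - <<'E'
from h import *
from bench import ctrl
b=ctrl.camera("side")["color"][110:240,220:380]
cv2.imwrite("pics/p3.png",cv2.resize(b,None,fx=4,fy=4,interpolation=cv2.INTER_CUBIC))
E
```

```text
(no output)
```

View pics/p3.png

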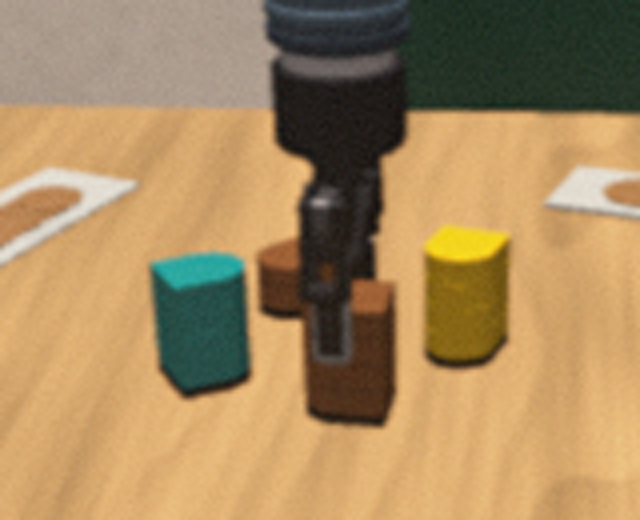

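move_arm:
  rows: "0 0.4 -0.1 0 0 0 1;0 0 0 0 0 0 0;0 0 0 0 0 0 0;0 0 0 0 0 0 0;0 0 0 0 0 0 0;0 0 0 0 0 0 0;0 0 0 0 0 0 0;0 0 0 0 0 0 0"

```text
time_s: 10.65
eef_pos: [0.5415, -0.2691, 0.1169]
eef_rot: [0.0, -0.684, 0.73, -0.001]
wrist_force: [-0.8, 1.3, 6.0]
opening: 0.524
```

move_arm:
  rows: "0 0 -1 0 0 0 0;0 0 -3 0 0 0 0;0 0 -4 0 0 0 0;0 0 -2 0 0 -5.8 0;0 0 0 0 0 -5.8 0;0 0 0 0 0 -5.8 0;0 0 0 0 0 0 0"

```text
time_s: 11.35
eef_pos: [0.541, -0.2688, 0.2164]
eef_rot: [-0.0, 0.787, -0.617, 0.0]
wrist_force: [-0.1, 0.4, -0.9]
opening: 0.531
```

```bash
python3 - <<'E'
from h import *
from bench import ctrl
from scipy.spatial.transform import Rotation as Ro
s=ctrl.get_obs(); q=s["eef_rot"]; R=Ro.from_quat([q[1],q[2],q[3],q[0]])
d=np.array([.5714,.0256,s["eef_pos"][2]])-s["eef_pos"]
print(s["eef_pos"],R.as_matrix().round(3),R.inv().apply(d)*100,s["opening"],s["wrist_force"])
b=ctrl.camera("side")["color"][60:260,220:380]
cv2.imwrite("pics/p4.png",cv2.resize(b,None,fx=3,fy=3,interpolation=cv2.INTER_CUBIC))
E
```

```text
[ 0.54096655 -0.26881552  0.21636116] [[ 0.238 -0.971  0.   ]
 [-0.971 -0.238 -0.   ]
 [ 0.    -0.    -1.   ]] [-2.78760866e+01 -9.94940713e+00 -3.94344742e-03] 0.5305963710650992 [-0.14302784  0.43494206 -0.89115296]
```

View pics/p4.png

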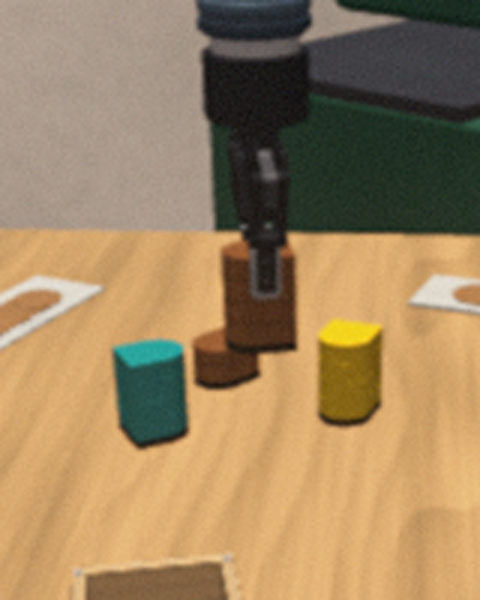

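move_arm:
  rows: "-1.16 -0.41 0 0 0 0 0;-2.32 -0.83 0 0 0 0 0;-2.32 -0.83 0 0 0 0 0;-2.32 -0.83 0 0 0 0 0;-2.32 -0.83 0 0 0 0 0;-2.32 -0.83 0 0 0 0 0;-2.32 -0.83 0 0 0 0 0;-2.32 -0.83 0 0 0 0 0;-2.32 -0.83 0 0 0 0 0;-2.32 -0.83 0 0 0 0 0;-2.32 -0.83 0 0 0 0 0;-2.32 -0.83 0 0 0 0 0;-1.2 -0.41 0 0 0 0 0;0 0 0 0 0 0 0;0 0 0 0 0 0 0"

```text
time_s: 12.9
eef_pos: [0.5716, 0.0254, 0.2158]
eef_rot: [0.0, 0.786, -0.618, 0.0]
wrist_force: [-0.2, 0.3, -2.0]
opening: 0.528
```

```bash
python3 - <<'E'
from h import *
from bench import ctrl
b=ctrl.camera("side")["color"][150:350,200:360]
cv2.imwrite("pics/p5.png",cv2.resize(b,None,fx=3,fy=3,interpolation=cv2.INTER_CUBIC))
E
```

```text
(no output)
```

View pics/p5.png

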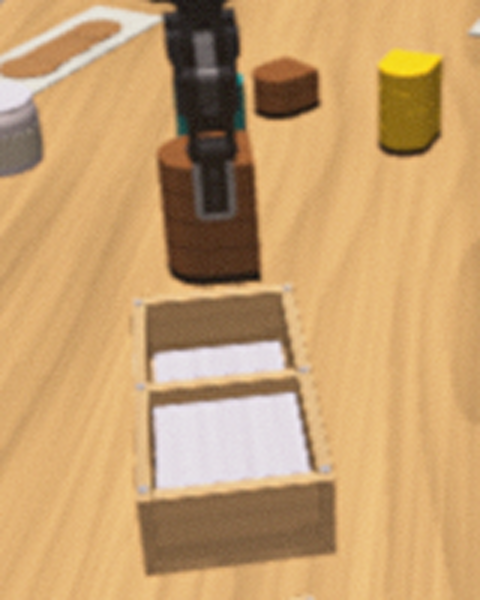

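move_arm:
  rows: "0 0 1.5 0 0 0 0;0 0 2 0 0 0 0;0 0 2 0 0 0 0;0 0 1.5 0 0 0 0;0 0 0.5 0 0 0 0;0 0 0.3 0 0 0 0;0 0 0.1 0 0 0 0;0 0 0 0 0 0 0;0 0 0 0 0 0 0"

```text
time_s: 13.85
eef_pos: [0.5723, 0.0255, 0.1377]
eef_rot: [-0.0, 0.786, -0.618, 0.001]
wrist_force: [-0.1, -0.7, -1.1]
opening: 0.525
```

```bash
python3 - <<'E'
from h import *
from bench import ctrl
b=ctrl.camera("side")["color"][150:350,200:360]
cv2.imwrite("pics/p6.png",cv2.resize(b,None,fx=3,fy=3,interpolation=cv2.INTER_CUBIC))
E
```

```text
(no output)
```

View pics/p6.png

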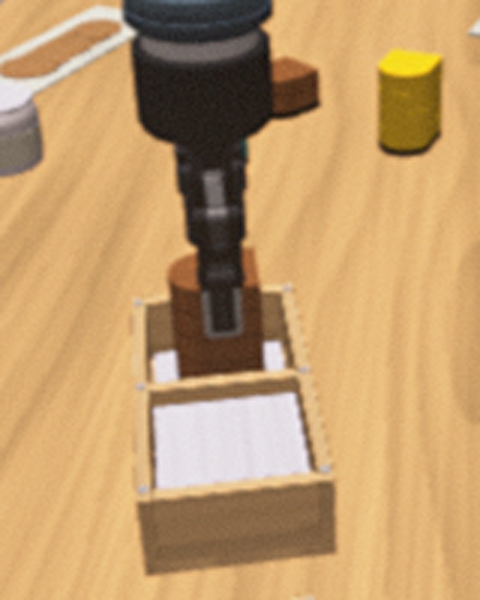

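The heel is centred in cell b, with the cover visible on both sides of it (crop pixels 165,365 and 273,357). Now I'll lower it slowly until it touches.

move_arm:
  rows: "0 0 0.2 0 0 0 0;0 0 0.1 0 0 0 0;0 0 0.1 0 0 0 0;0 0 0 0 0 0 0"

```text
time_s: 14.3
eef_pos: [0.5716, 0.0256, 0.1327]
eef_rot: [0.0, 0.786, -0.618, -0.0]
wrist_force: [0.1, -0.5, -1.2]
opening: 0.528
```

move_arm:
  rows: "0 0 0.1 0 0 0 0;0 0 0.1 0 0 0 0;0 0 0 0 0 0 0"

```text
time_s: 14.6
eef_pos: [0.572, 0.0256, 0.1318]
eef_rot: [-0.0, 0.786, -0.618, 0.0]
wrist_force: [-2.1, 1.1, 5.9]
opening: 0.528
```

move_arm:
  rows: "0 0 0 0 0 0 0.6;0 0 0 0 0 0 0.7;0 0 0 0 0 0 0.9;0 0 0 0 0 0 1;0 0 0 0 0 0 1;0 0 0 0 0 0 1;0 0 -1 0 0 0 1;0 0 -3 0 0 0 1;0 0 -4 0 0 0 1;0 0 -4 0 0 0 1;0 0 -4 0 0 0 1;4 0 0 0 0 0 1;4 0 0 0 0 0 1;4 0 0 0 0 0 1;4 0 0 0 0 0 1;4 0 0 0 0 0 1;4 0 0 0 0 0 1;0 0 0 0 0 0 1;0 0 0 0 0 0 1"

```text
time_s: 16.5
eef_pos: [0.6283, -0.2084, 0.2911]
eef_rot: [-0.0, 0.786, -0.619, -0.0]
wrist_force: [0.2, -0.8, 0.2]
opening: 0.997
```

```bash
python3 - <<'E'
from h import *
from bench import ctrl
a=ctrl.camera("top")["color"]; b=ctrl.camera("side")["color"]
cv2.imwrite("pics/p7.png",cv2.resize(np.hstack([a[130:280,180:360],b[200:350,200:380]]),None,fx=2.2,fy=2.2,interpolation=cv2.INTER_CUBIC))
cv2.imwrite("pics/p8.png",a)
E
```

```text
(no output)
```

View pics/p7.png

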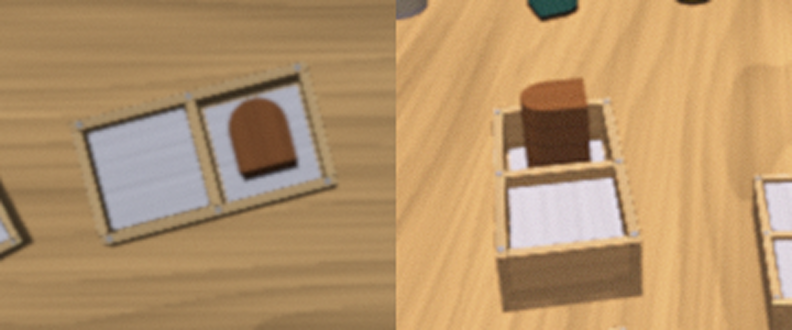

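The heel stands upright and centred in cell b (top crop around pixel 263,135), on the sunken cover. The gripper is clear.

```bash
python3 -c "
from bench import ctrl
print(ctrl.hand_in())"
```

```text
the job is handed in; nothing more can be done
None
```

The tall block heel is standing upright on the sunken cover in cell b of the large crate. I released it and handed the job in at about 16.6 s.

- **Finding the empty cell:** I pressed both covers before fetching the heel. Cell b's cover slid to the bottom, where the fingertip stopped about 15 mm above the bench under 24 N. Cell a's cover stopped hard after about 6 mm under 21 N, so the stock is under a.
- **Moving the heel:** I gripped the brown tall heel by the upper part of its flat sides and turned it to line up with the crate. I lowered it into cell b until it touched (about 6 N), opened the gripper and backed away.
- **Last checks:** The final top and side pictures show the heel upright and clear of the cell walls. The gripper was fully open and well away, with wrist force near zero.
- **Doubts:** In the top picture my fitted crate outline came out about 2 mm wider than the visible rim. That was well within the clearance around the heel. No check failed.

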